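Let the walnuts down with the rocker gate

ROBOT

A 6-joint arm with a two-finger parallel gripper is mounted at the origin on the work surface. World frame = base frame: x ahead of the robot, y to its left, z up, the work surface at z = 0. Lengths are in m, angles in rad, forces in N, time in s.
With the tool pointing down it reaches from about 0.425 to 0.95 m from the base axis. Payload 14.7 kg.
Tool frame: the origin (TCP) lies at the very end of the fingers, on their centre line; the grasp point (between the pads) lies 19 mm behind it (tcp_to_grasp is the distance from the TCP to the grasp point, in m); z points along the fingers, y is the direction in which the jaws open and shut (so a half turn about z gives the same grasp; the last joint's range is limited). The gripper opens to 85 mm and grips with 20 to 120 N. Pads are 22 mm wide; open, the fingers measure 114 mm over their backs; the gripper's body (76 mm by 85 mm) begins 54 mm behind the grasp point. The pads swing forward as they close: fully open they stand 13 mm farther back than shut.
Start: joints at [-1.246, 0.48, 1.596, -0, 1.065, -0.047], TCP at [0.236, -0.606, 0.231] pointing down, gripper open.
Joint ranges: [-2.75, 2.75], [-0.82, 2.05], [0.23, 2.67], [-1.56, 4.7], [0.09, 2.69], [-2.92, 2.92]. Speed limits (rad/s): [1.89, 1.89, 2.39, 3.01, 3.01, 3.01].

INTERFACE

Orientations are given as a rotation vector (axis times angle).
In Python, from station import get_obs, capture, sign_off, tcp_to_grasp gives the robot as it stands.
- The arm moves only by the shell command python3 -m handwheel 'ROWS' [OPENING] [FORCE]. ROWS is JSON, a list of rows, each a list of 4 numbers: the shift along the tool's x, y, z as a fraction of full scale, then the turn about the tool's z as a fraction of full scale. In form: [[tx, ty, tz, roll], ...]. A call has 1 to 10 rows; each row is the pose to reach, as a shift and turn from the pose commanded when the call began, along the tool's axes at that moment, turning the shorter way round; what a row does not reach only later rows make up. Full scale, the value 1, is 250 mm for a shift and 180 degrees for a turn. A row lasts 1/8 s, in which the tool goes at most 62.5 mm and 10.7 degrees, less where a joint would pass 70% of its speed; a pose out of reach is approached as far as the arm can. A call with a number of a shift or a turn outside -1 to 1 is refused whole. A call with a gripper value outside its range is refused whole. OPENING is the opening in per cent of the stroke, from 0 (shut) to 100 (fully open), set as the call begins (- or left out, the last holds). The fingers move at their own pace and stop on an object; FORCE is the grip in N (left out, the last holds). Time passes only in rows, so rows that repeat a pose let the fingers close. It gives the time, the measured TCP pose, the force and the opening at its end, in the units of the state.
- get_obs(): the state, without advancing time (a new reading comes with each control period).
- capture(name): name is "scene" or "side" or "wrist"; returns a dict with "pixels" (400x640x3 uint8, red, green, blue), "intrinsics" (3x3 intrinsics, pixels), "k1" (the pictures are not rectified: a ray, as slopes to the right and down, at radius r is drawn at 1 + k1 r^2 times it, then the intrinsics apply), "T" (4x4, takes a point from camera to world coordinates). Camera axes: x right, y up, looking along -z (the intrinsics and any distortion apply to the point x, -y, -z); pixel columns grow to the right and rows downward; lengths in m; the calibration is good to about 2 mm. A picture is of the moment at which its call begins. There is no depth.
- sign_off(): hands the job in, once; it reports no verdict.
The state is a dict: "time_s": time; "joints": joint angles; "qd": joint speeds; "tau": joint torques, N m; "ee_pos": TCP position; "tcp_rot": TCP orientation; "wrist_force": force on the tool from outside, world axes, zero at the start; "moment": the same for the moment, N m; "grip_width": opening from 0.0 (shut) to 1.0 (fully open).
Only numpy, scipy, OpenCV 4.12 (cv2) and the standard library are available. Lean on these libraries where they do the work, as an engineer would, in place of code of your own. Each camera call takes 0.05 s, during which the arm holds its last target. There are 200 camera calls.

TASK

Two nut feeders stand on the table; one holds three big walnuts, the other three small hazelnuts. With the fingertips, press down the paddle of the walnut feeder's rocker so that its gate lifts, keep it down until all three walnuts have rolled into that feeder's tray, then let go so that the gate drops shut. Do not touch the nuts or the gates, keep the hazelnuts shut in, and leave everything else on the table where it is.

Things in the scene. Friction and masses are not known exactly. Their poses are not given: they have to be found in the camera images.
- walnut_feeder: Fixed plywood feeder holding the walnuts, 400 x 120 mm. Origin: underside, on the chute's centre line (base x -190..210, y -50..70 mm). x points down the chute, y to the rocker's side, z up. Open chute, 44 mm inside, falls 12 degrees towards +x from x=-105 to 90 mm, walls 30 mm, floor a shallow V, 80 mm high at the gate (x=55). Nuts past x=90 mm are in the tray. The two feeders are alike.
- walnut_rocker (a joint): Rocking dark steel lever beside the walnut chute; level hinge at x=-50, y=42, z=135 mm of the feeder. 0 rad = at rest, gate shut; grows as the paddle end goes down and the gate end up; stop at 0.42. A spring returns it: the paddle needs about 2.5 N to start, 5 N at the stop. A walnut passes under the gate from about 0.3 rad.
- walnut_paddle (a point): Centre of the top face of the paddle of the walnut rocker: a flat dark steel plate 40 x 40 x 8 mm, 142 mm above the table at rest, 110 mm from the hinge towards the feeder's -x (upper) end; at the lever stop this point is about 47 mm lower and the plate is tilted 24 degrees, its outer edge down.
- walnut_gate (a point): Gate plate of the walnut feeder, carried by the rocker's far end: thin upright dark steel plate 38 x 49 mm. This point: its middle, 110 mm above the table when shut; a cross arm at its top joins it to the lever. Pressing the paddle fully lifts it about 45 mm. Neither plate nor cross arm is to be touched.
- walnut1: Walnut in its shell, loose ball 36 mm across, origin at its centre; at the start number 1 of three in the chute, counted from the gate upwards. It rolls down by itself into the open tray at the low end of the feeder (114 x 90 mm inside, floor 20 mm and walls 72 mm above the table) once the gate is up.
- walnut2: Walnut in its shell, loose ball 36 mm across, origin at its centre; at the start number 2 of three in the chute, counted from the gate upwards. It rolls down by itself into the open tray at the low end of the feeder (114 x 90 mm inside, floor 20 mm and walls 72 mm above the table) once the gate is up.
- walnut3: Walnut in its shell, loose ball 36 mm across, origin at its centre; at the start number 3 of three in the chute, counted from the gate upwards. It rolls down by itself into the open tray at the low end of the feeder (114 x 90 mm inside, floor 20 mm and walls 72 mm above the table) once the gate is up.
- hazelnut_feeder: Fixed plywood feeder holding the hazelnuts, 400 x 120 mm. Origin: underside, on the chute's centre line (base x -190..210, y -50..70 mm). x points down the chute, y to the rocker's side, z up. Open chute, 44 mm inside, falls 12 degrees towards +x from x=-105 to 90 mm, walls 30 mm, floor a shallow V, 80 mm high at the gate (x=55). Nuts past x=90 mm are in the tray. The two feeders are alike.
- hazelnut_rocker (a joint): Rocking dark steel lever beside the hazelnut chute; level hinge at x=-50, y=42, z=135 mm of the feeder. 0 rad = at rest, gate shut; grows as the paddle end goes down and the gate end up; stop at 0.42. A spring returns it: the paddle needs about 2.5 N to start, 5 N at the stop. Its gate must stay shut.
- hazelnut_paddle (a point): Centre of the top face of the paddle of the hazelnut rocker: a flat dark steel plate 40 x 40 x 8 mm, 142 mm above the table at rest, 110 mm from the hinge towards the feeder's -x (upper) end; at the lever stop this point is about 47 mm lower and the plate is tilted 24 degrees, its outer edge down.
- hazelnut_gate (a point): Gate plate of the hazelnut feeder, carried by the rocker's far end: thin upright dark steel plate 38 x 49 mm. This point: its middle, 110 mm above the table when shut; a cross arm at its top joins it to the lever. Pressing the paddle fully lifts it about 45 mm. Neither plate nor cross arm is to be touched.
- hazelnut1: Hazelnut in its shell, loose ball 22 mm across, origin at its centre; at the start number 1 of three in the chute, counted from the gate upwards. It must stay in its chute.
- hazelnut2: Hazelnut in its shell, loose ball 22 mm across, origin at its centre; at the start number 2 of three in the chute, counted from the gate upwards. It must stay in its chute.
- hazelnut3: Hazelnut in its shell, loose ball 22 mm across, origin at its centre; at the start number 3 of three in the chute, counted from the gate upwards. It must stay in its chute.
- stray1: Stray walnut lying on the table, 36 mm across, origin at its centre. A bystander: leave it where it is.
- stray2: Stray walnut lying on the table, 34 mm across, origin at its centre. A bystander: leave it where it is.
- jar: Small jar standing between the feeders, 40 mm across, 75 mm high; origin at its underside. A bystander: leave it where it is.
- bowl: White bowl, 110 mm across, 45 mm high; origin at its underside. A bystander: leave it where it is.
- mug: Mug, 76 mm across plus handle, 85 mm high; origin at its underside. A bystander: leave it where it is.
- nutcracker: Steel nutcracker lying flat, 150 x 66 mm, 15 mm high; origin underneath, near the middle. A bystander: leave it where it is.
- brush: Hand brush lying flat, 180 mm long, origin underneath. A bystander: leave it where it is.
Not all that is in view belongs to the job. Leave any pink look-alike of the walnut3 alone. Leave any white look-alike of the walnut2 alone.

How it is judged:
By the outcome, as a careful person would: the job done as asked, in the order asked, and still so for the second after the job is handed in, with the robot touching nothing.
It also fails if it takes over 32 s, if anything falls off the work surface, if the arm or the gripper's body presses on something with over 40 N, if the wrist force passes 120 N, or if a joint passes its speed limit or range.

## Working session

There is one attempt and no reset: what is moved stays moved. The work goes in short steps, Python scripts to look and compute and a shell command to move; the robot and the scene stay as the last step left them, time stands still between calls to the robot, and variables do not carry over. Pictures are saved under pics/ and viewed, about 8 in all and at most 12, crops included, and the job is handed in when it is done.

```bash
mkdir -p pics
cat > h.py <<'E'
import numpy as np, cv2
from station import get_obs, capture
def ray(c,u,v):
    K=c["intrinsics"]; d=np.array([[[u,v]]],float)
    p=cv2.undistortPoints(d,np.array(K,float),np.array([c["k1"],0,0,0,0],float))[0,0]
    T=np.array(c["T"]); r=T[:3,:3]@np.array([p[0],-p[1],-1]); return T[:3,3],r
def atz(c,u,v,z):
    o,r=ray(c,u,v); return o+r*(z-o[2])/r[2]
def proj(c,P):
    T=np.array(c["T"]); q=(np.atleast_2d(P)-T[:3,3])@T[:3,:3]; x=q[:,0]/-q[:,2]; y=-q[:,1]/-q[:,2]
    f=1+c["k1"]*(x*x+y*y); K=np.array(c["intrinsics"])
    return np.c_[K[0,0]*x*f+K[0,2],K[1,1]*y*f+K[1,2]]
def save(c,n): cv2.imwrite(f"pics/{n}.png",np.ascontiguousarray(c["pixels"][...,::-1]))
E
python3 - <<'E'
from h import *
import pickle
d={n:capture(n) for n in("scene","side","wrist")}
pickle.dump(d,open("c0.pkl","wb"))
for n,c in d.items(): save(c,n+"0"); print(n,np.round(c["T"],3).tolist(),c["k1"])
print(get_obs())
E
```

```text
scene [[0.307, -0.579, 0.755, 1.324], [0.952, 0.173, -0.254, -0.233], [0.017, 0.797, 0.604, 0.719], [0.0, 0.0, 0.0, 1.0]] -0.07848751819190322
side [[-1.0, -0.003, -0.027, 0.56], [-0.017, -0.687, 0.726, 1.041], [-0.021, 0.726, 0.687, 1.123], [0.0, 0.0, 0.0, 1.0]] -0.04311582639160302
wrist [[0.363, 0.883, 0.299, 0.312], [-0.932, 0.345, 0.116, -0.576], [-0.001, -0.32, 0.947, 0.374], [0.0, 0.0, 0.0, 1.0]] -0.02536725068502121
{'time_s': 0.15, 'joints': array([-1.24560132e+00,  4.80666510e-01,  1.59675670e+00, -3.01204547e-06,
        1.06509745e+00, -4.65904478e-02]), 'qd': array([-0.00165274, -0.00283769, -0.00169934, -0.00187807, -0.00075705,
        0.00126343]), 'tau': array([ 2.72294692e-04, -9.51154089e+01, -4.30457997e+01, -6.61705690e-05,
        8.12725484e-03, -3.18934212e-05]), 'ee_pos': array([ 0.23605166, -0.6052729 ,  0.23082335]), 'tcp_rot': array([-3.08656492e+00, -5.80474036e-01,  2.06445010e-04]), 'wrist_force': array([ 0.17090735,  0.32602482, -0.38907581]), 'moment': array([0.02145169, 0.0158917 , 0.08947131]), 'grip_width': 1.003356713106477}
```

View pics/scene0.png

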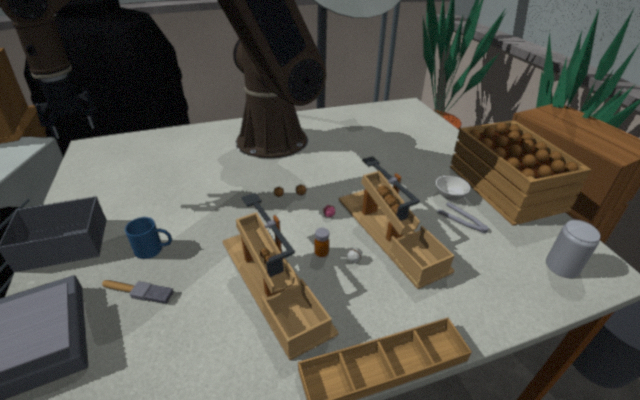

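View pics/side0.png

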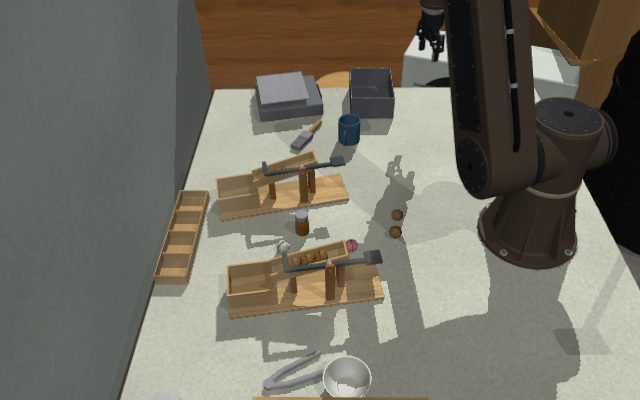

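Candidates for the walnut paddle: the one at scene (375,163) / side (374,257), and the one at scene (252,200) / side (338,161). A pink ball at scene (329,211) and a white ball at (353,256) are look-alikes. I'll check which chute holds the big nuts.

Run:
```python
from h import *
import pickle
d=pickle.load(open("c0.pkl","rb"))
s=d["side"]["pixels"][...,::-1]; c=d["scene"]["pixels"][...,::-1]
z=lambda a:cv2.resize(np.ascontiguousarray(a),(400,300),interpolation=cv2.INTER_CUBIC)
a=np.vstack([np.hstack([z(c[150:270,330:490]),z(c[180:300,220:380])]),np.hstack([z(s[220:340,220:380]),z(s[130:250,210:370])])])
cv2.imwrite("pics/crop1.png",cv2.convertScaleAbs(a,alpha=1.5,beta=10))
```

```text
(no output)
```

View pics/crop1.png

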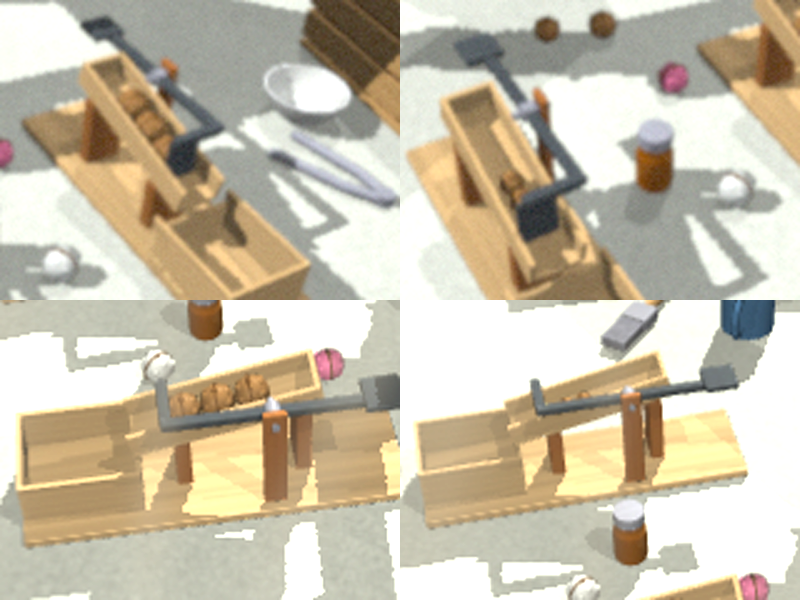

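Run:
```python
from h import *
import pickle
d=pickle.load(open("c0.pkl","rb")); S,C=d["side"],d["scene"]
print("paddle z.142", atz(S,373,257,.142),atz(C,371,162,.142))
print("paddle2", atz(S,338,161,.142),atz(C,252,200,.142))
A=atz(S,231,316,.0);B=atz(S,383,300,.0); D=atz(C,340,199,.01)
print("base corners",A,B,D,np.linalg.norm(A-B),np.linalg.norm(D-B))
for A,B in[(A,B)]:
  ux=(A-B)[:2]/np.linalg.norm((A-B)[:2]); uy=np.array([-ux[1],ux[0]])
  O=(A+B)[:2]/2-ux*.01-uy*.07
  print("yaw",np.degrees(np.arctan2(ux[1],ux[0])),"O",O)
  P=lambda x,y,z:np.r_[O+ux*x+uy*y,z]
  print("paddle pred",P(-.16,.042,.142)); 
  pts=[P(-.16,.042,.142),P(-.19,-.05,0),P(-.05,.042,.135),P(.055,0,.110)]
  print(proj(S,pts),proj(C,pts))
R=cv2.Rodrigues(get_obs()["tcp_rot"])[0]; print(R)
T=np.array(d["wrist"]["T"]); E=get_obs()["ee_pos"]; print("cam in tool",R.T@(T[:3,3]-E))
```

```text
paddle z.142 [0.46658309 0.2157861  0.142     ] [0.47771033 0.20800639 0.142     ]
paddle2 [ 0.54944157 -0.15382025  0.142     ] [ 0.56090504 -0.15880595  0.142     ]
base corners [0.82499774 0.29199197 0.        ] [0.43508622 0.24161295 0.        ] [0.46022388 0.12343585 0.01      ] 0.39315269442310846 0.12123418456827306
yaw 7.362187195376972 O [0.6290943  0.19609813]
paddle pred [0.46503142 0.2172493  0.142     ]
[[373.66941546 257.45988319]
 [375.68057952 264.2018284 ]
 [328.99910879 263.81460665]
 [285.60949726 261.42145853]] [[372.08548373 159.40375011]
 [338.04034931 199.16514981]
 [392.52441152 180.40564912]
 [400.54870213 213.06932338]]
[[ 9.31679688e-01  3.63280703e-01 -2.98990916e-04]
 [ 3.63280824e-01 -9.31679275e-01  8.78531871e-04]
 [ 4.05900364e-05 -9.27127966e-04 -9.99999569e-01]]
cam in tool [ 0.08143882  0.00020549 -0.14292754]
```

The feeder at larger y (scene paddle (371,162), side paddle (373,257)) holds three big nuts, so it is the walnut feeder. The other holds small ones. The paddle is at about (0.470, 0.213, 0.142) with yaw about 7°. I'll shut the fingers and go above it.

```bash
python3 -m handwheel '[[0.2,-0.17,0,0.03],[0.4,-0.35,0,0.06],[0.6,-0.52,0,0.077],[0.8,-0.7,0,0.077],[0.86,-0.75,0,0.077],[0.86,-0.75,0,0.077]]' 0 20
python3 -m handwheel '[[0.13,-0.19,0,0],[0.26,-0.37,0,0],[0.39,-0.56,0,0],[0.52,-0.75,0,0],[0.65,-0.93,0,0],[0.65,-0.93,0,0]]'
python3 -m handwheel '[[0,-0.2,0,0],[0.01,-0.4,0,0],[0.01,-0.6,0,0],[0.02,-0.8,0,0],[0.02,-1,0,0],[0.02,-1,0,0],[0.02,-1,0,0]]'
```

```text
time_s: 0.9
ee_pos: [0.3692, -0.3506, 0.2314]
tcp_rot: [-3.134, -0.208, 0.0]
wrist_force: [-1.0, 0.1, 0.0]
grip_width: -0.005
time_s: 1.65
ee_pos: [0.5009, -0.099, 0.2312]
tcp_rot: [-3.134, -0.209, -0.001]
wrist_force: [-0.1, -0.8, 0.2]
grip_width: -0.001
time_s: 2.52
ee_pos: [0.4722, 0.1463, 0.2312]
tcp_rot: [3.135, 0.204, -0.0]
wrist_force: [0.0, 0.2, -0.3]
grip_width: -0.001
```

Run:
```python
from h import *
import pickle
d={n:capture(n) for n in("scene","wrist")}
pickle.dump(d,open("c1.pkl","wb"))
c=d["wrist"]; a=c["pixels"][...,::-1].copy()
for p in proj(c,[[.470,.213,.142],get_obs()["ee_pos"]]): print(p); cv2.circle(a,tuple(int(x) for x in p),3,(0,0,255),1)
cv2.imwrite("pics/w1.png",cv2.convertScaleAbs(a,alpha=1.3,beta=10))
```

```text
[239.10591194 190.72721433]
[318.8731989  251.39258355]
```

View pics/w1.png

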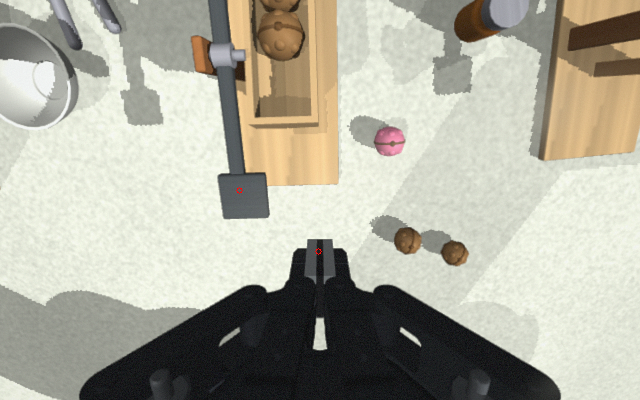

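The wrist view shows the paddle at about (244,195), the hinge at (227,56), and walnuts in the chute beside it at (280,35). The shut fingertips are at (319,251).

Run:
```python
from h import *
import pickle
c=pickle.load(open("c1.pkl","rb"))["wrist"]
Q=[atz(c,*p,.142) for p in[(220,174),(266,173),(269,217),(222,219)]]
P=np.mean(Q,0); H=atz(c,227,56,.147); o=get_obs(); R=cv2.Rodrigues(o["tcp_rot"])[0]
print(P,[np.linalg.norm(Q[i]-Q[i-1]).round(4) for i in range(4)],"hinge",H,np.hypot(*(H-P)[:2]),np.degrees(np.arctan2(*(H-P)[1::-1])))
print("shift rel full scale",(R.T@(P-o["ee_pos"]))/.25)
```

```text
[0.46558624 0.20851651 0.142     ] [np.float64(0.0402), np.float64(0.0379), np.float64(0.0391), np.float64(0.0409)] hinge [0.57180783 0.2248427  0.147     ] 0.10746892751406477 8.737942188437787
shift rel full scale [ 0.00576372 -0.25195409  0.35681385]
```

```bash
python3 -m handwheel '[[0.01,-0.13,0,0],[0.02,-0.255,0.1,0],[0.02,-0.255,0.2,0],[0.02,-0.255,0.28,0],[0.02,-0.255,0.3,0],[0.02,-0.255,0.3,0]]'
python3 -m handwheel '[[0,0,0.03,0],[0,0,0.05,0],[0,0,0.07,0],[0,0,0.09,0],[0,0,0.09,0]]'
```

```text
time_s: 3.38
ee_pos: [0.469, 0.2105, 0.1565]
tcp_rot: [3.135, 0.202, -0.0]
wrist_force: [0.5, 0.2, -0.0]
grip_width: -0.001
time_s: 4.0
ee_pos: [0.4686, 0.2112, 0.1335]
tcp_rot: [3.135, 0.204, -0.0]
wrist_force: [-0.8, -1.2, 1.0]
grip_width: -0.001
```

```bash
cat > look.py <<'E'
import sys
from h import *
d={n:capture(n) for n in("side","scene","wrist")}
z=lambda a,w,h:cv2.resize(np.ascontiguousarray(a[...,::-1]),(w,h),interpolation=cv2.INTER_CUBIC)
a=np.vstack([np.hstack([z(d["side"]["pixels"][220:340,220:420],400,240),z(d["scene"]["pixels"][140:290,330:480],400,240)]),z(d["wrist"]["pixels"][:280],800,350)])
cv2.imwrite(f"pics/{sys.argv[1]}.png",cv2.convertScaleAbs(a,alpha=1.4,beta=10)); o=get_obs(); print(o["time_s"],o["ee_pos"],o["wrist_force"])
E
python3 look.py p1
```

```text
4.15 [0.46860567 0.21122402 0.13380901] [ 0.29400474 -0.87307505  1.51222787]
```

View pics/p1.png

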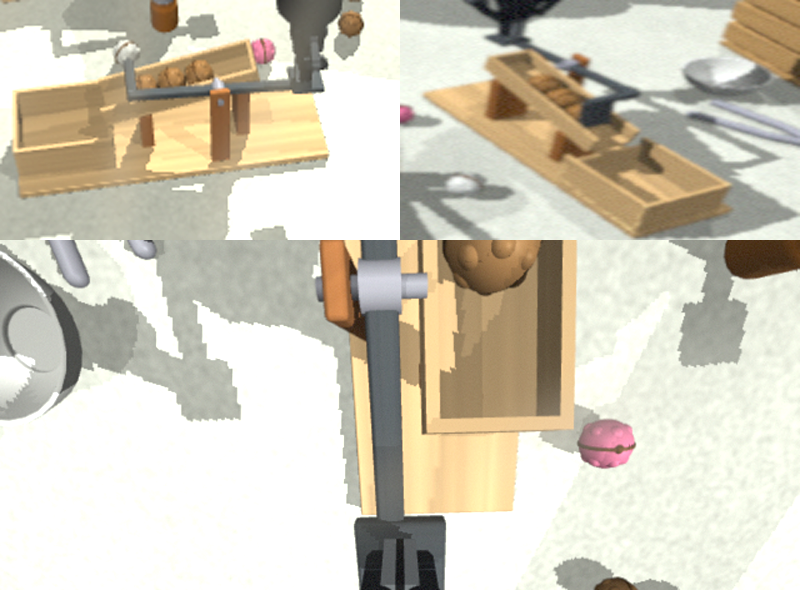

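The fingertips sit centred on the paddle (wrist crop (400,560)), clear of chute and gate, and the lever has begun to tip. Pressing on.

```bash
python3 -m handwheel '[[0,0,0.02,0],[0,0,0.05,0],[0,0,0.08,0],[0,0,0.1,0],[0,0,0.115,0],[0,0,0.115,0],[0,0,0.115,0],[0,0,0.115,0],[0,0,0.115,0],[0,0,0.115,0]]'
python3 -m handwheel '[[0,0,0,0],[0,0,0,0],[0,0,0,0],[0,0,0,0],[0,0,0,0],[0,0,0,0],[0,0,0,0],[0,0,0,0]]'; python3 look.py p2
```

```text
time_s: 5.4
ee_pos: [0.4685, 0.2112, 0.105]
tcp_rot: [3.135, 0.204, -0.0]
wrist_force: [-0.5, 1.3, 4.8]
grip_width: -0.002
time_s: 6.4
ee_pos: [0.4685, 0.2112, 0.105]
tcp_rot: [3.135, 0.204, -0.0]
wrist_force: [-2.7, 0.6, 4.4]
grip_width: -0.001
6.55 [0.4685249  0.21116966 0.10501858] [-1.90928774 -0.6129172   3.74186693]
```

View pics/p2.png

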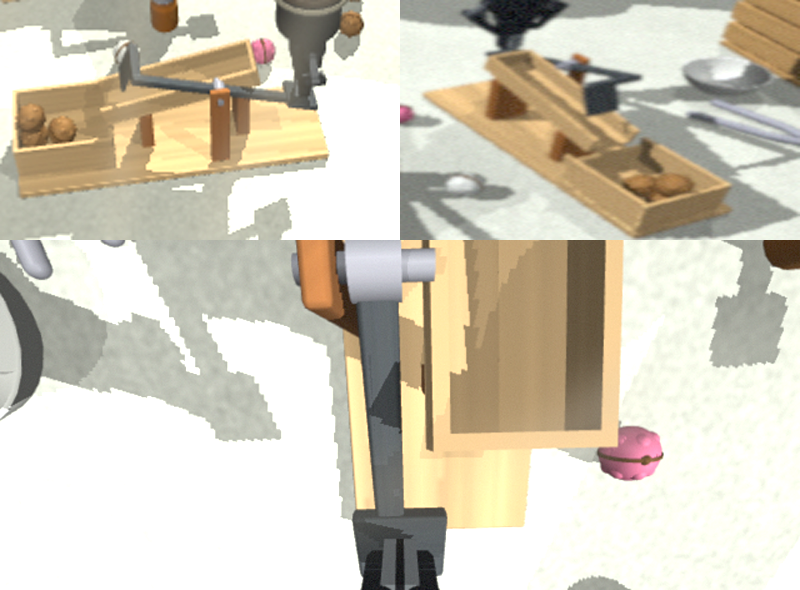

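All three walnuts are in the tray (side crop (32,118), (33,135), (63,128)) and the chute is empty. Letting the lever up gently, then retreating straight up.

```bash
python3 -m handwheel '[[0,0,-0.03,0],[0,0,-0.06,0],[0,0,-0.09,0],[0,0,-0.12,0],[0,0,-0.15,0],[0,0,-0.18,0],[0,0,-0.3,0],[0,0,-0.45,0],[0,0,-0.5,0],[0,0,-0.5,0]]'
python3 -m handwheel '[[0,0.2,0,0],[-0.02,0.4,0,0],[-0.02,0.6,0,0],[-0.02,0.8,0,0],[-0.02,1,0,0],[-0.02,1,0,0],[-0.02,1,0,0],[-0.02,1,0,0]]'
python3 - <<'E'
from h import *
d={n:capture(n) for n in("side","scene")}
z=lambda a,w,h:cv2.resize(np.ascontiguousarray(a[...,::-1]),(w,h),interpolation=cv2.INTER_CUBIC)
s,c=d["side"]["pixels"],d["scene"]["pixels"]
a=np.vstack([np.hstack([z(s[120:345,180:420],400,375),z(c[140:370,220:480],400,375)]),np.hstack([z(s,360,225),z(c,440,225)])])
cv2.imwrite("pics/end.png",cv2.convertScaleAbs(a,alpha=1.4,beta=10)); o=get_obs(); print(o["time_s"],o["ee_pos"],o["wrist_force"])
E
```

```text
time_s: 7.8
ee_pos: [0.4691, 0.2114, 0.2307]
tcp_rot: [-3.134, -0.204, -0.003]
wrist_force: [0.0, -1.3, -1.0]
grip_width: -0.0
time_s: 8.8
ee_pos: [0.4957, -0.0363, 0.2295]
tcp_rot: [-3.135, -0.206, 0.001]
wrist_force: [0.0, 0.5, 1.2]
grip_width: 0.002
8.9 [ 0.49589124 -0.03634227  0.22988123] [-0.75487271  0.05778037 -0.19341671]
```

View pics/end.png

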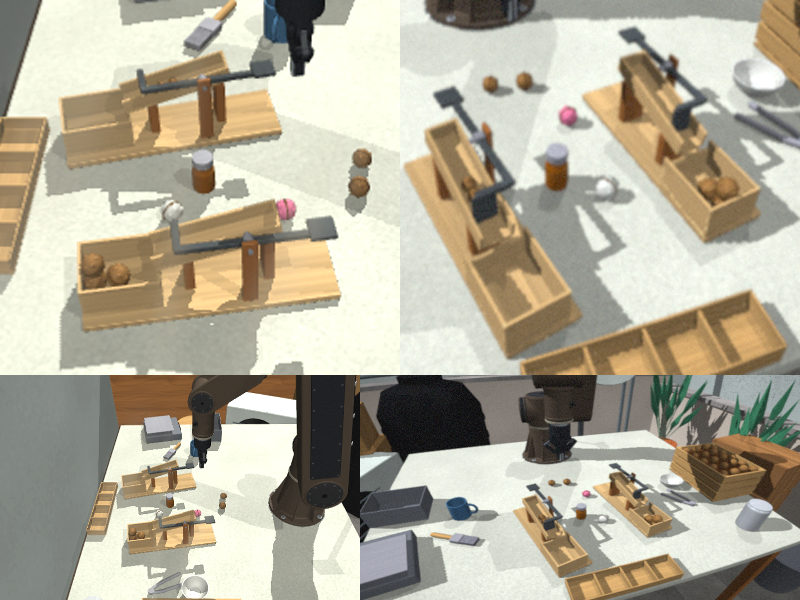

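The picture shows three walnuts in the walnut tray, the lever back at rest with its gate shut, and the hazelnuts still shut in. Strays, jar and the other objects are in place, and the arm is free of everything.

```bash
python3 -c "
from station import sign_off; print(sign_off())"
```

```text
the job is handed in; nothing more can be done
None
```

The three walnuts are in their feeder's tray and its gate is shut again. The job is handed in; sign-off gives no verdict.

- **What I did:** I chose the feeder at larger y because its chute held three big nuts. With the fingers shut, I pressed its paddle down at about (0.469, 0.211), with the fingertips down to 0.105 m and about 4–5 N measured at the wrist. I held it until all three walnuts had rolled out, eased it back up and moved the arm clear.
- **Last checks:** The final pictures, at 8.9 s on the robot's clock, show the walnut chute empty and its lever level. The hazelnut lever had not moved and its nuts were still behind the gate. The stray walnuts, jar and other objects look undisturbed, and the wrist force is back within its noise of about 1 N.
- **Disagreements:** The first paddle estimates from the two fixed cameras differed by about 13 mm, so I used the close wrist view, in which the plate measured 38–41 mm against 40 mm. The force at first contact read only 1–1.5 N where 2.5 N was expected, so I confirmed the contact by picture before pressing further.

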